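# Isolate the polisher drive and hold its belt tensioner back

## Robot

A 7-joint arm with a two-finger parallel gripper is mounted at the origin on a cart in front of the work surface, level with it; the furniture and walls round the work are solid. World frame = base frame: x ahead of the robot, y to its left, z up, the work surface at z = 0. Lengths are in m, angles in rad, forces in N, time in s.
With the tool pointing down it reaches from about 0.425 to 0.875 m from the base axis. Payload 4.7 kg.
Tool frame: the origin (TCP) lies on the mounting face of the last link; the fingertips stand 182 mm ahead of it and the grasp point (between the pads) lies 164 mm ahead of it (ctrl.finger_overhang is the distance from the TCP to the fingertips, in m); z points along the fingers, y is the line along which they close (so a half turn about z gives the same grasp; the last joint's range is limited). The gripper opens to 87 mm and grips with 3 to 60 N. Pads are 19 mm wide; open, the fingers measure 117 mm over their backs; the gripper's body (75 mm by 190 mm) begins 51 mm behind the grasp point.
Start: joints at [1.142, 0.321, -0.07, 1.45, 0.023, 1.371, -0.057], TCP at [0.278, -0.587, 0.405] pointing down, gripper open.
Joint ranges: [-2.86, 2.86], [-0.3, 2.09], [-1.38, 1.24], [0.06, 2.45], [-1.56, 4.7], [0.09, 2.05], [-2.69, 2.69]. Speed limits (rad/s): [2.57, 2.57, 3.14, 3.14, 3.14, 3.14, 3.14].

## Interface

Orientations are given as a rotation vector (axis times angle).
In Python, from bench import ctrl gives the robot as it stands.
- The arm moves only by the shell command python3 -m jog 'ROWS' [FORCE]. ROWS is a JSON object of lists of equal length, an entry for each row: "translation": the shift along the tool's x, y, z as a fraction of full scale, a list of three; "yaw": the turn about the tool's z as a fraction of full scale; "jaw": the closure, from 0 (fully open) to 1 (shut). In form: {"translation": [[dx, dy, dz], ...], "yaw": [yaw, ...], "jaw": [jaw, ...]}. A call has 1 to 8 rows; each row is the pose to reach, as a shift and turn from the pose commanded when the call began, along the tool's axes at that moment, turning the shorter way round; what a row does not reach only later rows make up. Full scale, the value 1, is 0.2 m for a shift and 180 degrees for a turn. A row lasts 1/8 s, in which the tool goes at most 62.5 mm and 10.7 degrees, less where a joint would pass 70% of its speed; a pose out of reach is approached as far as the arm can. A call with a number of a shift or a turn outside -1 to 1 is refused whole. A call with a gripper value outside its range is refused whole. The fingers move at their own pace and stop on an object; FORCE is the grip in N (left out, the last holds). Time passes only in rows, so rows that repeat a pose let the fingers close. It gives the time, the measured TCP pose, the force, the opening and the grip force at its end, in the units of the state.
- ctrl.get_state(): the state, without advancing time (a new reading comes with each control period).
- ctrl.get_image(name): name is "scene" or "top"; returns a dict with "pixels" (480x640x3 uint8, blue, green, red), "fx", "fy", "cx", "cy" (pixels), "k1" (the pictures are not rectified: a ray, as slopes to the right and down, at radius r is drawn at 1 + k1 r^2 times it, then the intrinsics apply), "R" (3x3) and "t" (3): a world point X has camera coordinates R X + t. Camera axes: x right, y down, z forward; pixel columns grow to the right and rows downward; lengths in m; the calibration is good to about 2 mm. A picture is of the moment at which its call begins. There is no depth.
- ctrl.close_job(): hands the job in; it is judged then, once.
Trained networks look in a picture, given as the dict that the camera call returned (one of the last four; its "shot" number tells which), for a name from the list of things; names that differ only in an ending like _2 or _b are one class to them, and where a whole thing is asked for, a point or a joint stands for the part that bears it (a point fixed in the world has none). Each returns a list of dicts, best first, with "p" (0 to 1); they miss things now and then, are a little off and sometimes report something else, mostly with a low value. They report only what shows in the picture. A call takes as long as a camera call.
- ctrl.silhouettes(label, picture): "region" (480x640 bool, what is visible of it) and "at" ([column, row] in pixels, amid what is visible of it).
The state is a dict: "time": time; "joint_positions": joint angles; "qd": joint speeds; "joint_torque": joint torques, N m; "position": TCP position; "tool_rot": TCP orientation; "ft_force": force on the tool from outside, world axes, zero at the start; "torque": the same for the moment, N m; "grip_width": opening from 0.0 (shut) to 1.0 (fully open); "grip_force": force on a finger pad.
Only numpy, scipy, OpenCV 4.12 (cv2) and the standard library are available. Lean on these libraries where they do the work, as an engineer would, in place of code of your own. Each camera call takes 0.05 s, during which the arm holds its last target. There are 200 camera calls.

## Task

The specimen polisher on the bench needs a new drive belt. Before touching the drive, turn the isolator handle on the polisher's deck a quarter turn anticlockwise, from on to fully off; then push the thumb post of the sprung tensioner arm back (away from the two belt pulleys) past the last click of its ratchet and up to its rubber back stop, so that your push and not the pawl carries the spring, and finish while still holding it there: do not let go, I will slip the belt on. Leave the platen and the two specimens lying beside the machine where they are.

Things in the scene. Friction and masses are not known exactly. Their poses are not given: they have to be found in the camera images.
- polisher: fixed chassis 210 (x) x 340 (y) mm, deck top at 55 mm; origin: centre of underside; -x is its front (cooling slots). On the deck, own frame, mm (heights above deck): large pulley at (-30, 85), radius 55, top 36, spindle to 54; motor pulley (-30, -45), radius 20, top 41; tensioner pivot (45, -85); isolator housing (-60, -128), 60x60x35; pawl guide (45, -147), 22 high. Yaw within 0.3 rad
- isolator (a joint): isolator handle, rad, about the vertical through isolator_grip. 0 = on (bar along the polisher's x, white mark to the front), 1.571 = off (bar along its y); grows anticlockwise from above. It snaps over centre: resists with about 0.1 N m as far as half way (0.785); beyond that a detent pulls it on to off by itself
- isolator_grip (a point): on the turning axis of the isolator's black bar handle, 23 mm above its grey housing; the bar is 44 mm long, 11 mm wide, its top 13 mm above and its foot 15 mm below this point, on a disc of radius 21 mm. Its x axis runs along the bar, from the white-marked end to the other; z up
- tensioner (a joint): tensioner arm about its upright pivot, rad. 0 = sprung in on the rest stop; grows clockwise from above as the arm is pushed towards the polisher's +x; 0.75 = on the rubber back stop (hard end). The pawl catches it at 0.14, 0.32 and, last, 0.50 (last click at about 0.52). Starts at 0 or caught at 0.14. Spring at the post: 4 N at 0, 9 N at 0.75; each click adds about 2 N
- thumb_post (a point): on the axis of the upright grooved thumb post at the arm's free end, 50 mm above the deck. Post 13 mm diameter, from 17 to 69 mm above the deck, 115 mm from the pivot. Its +y axis points outward along the arm from the pivot; +x is the way the post moves when pushed back; z up. The black idler roller (28 mm diameter, top 36 mm above the deck, axle to 40) stands 30 mm nearer the pivot
- pawl (a joint): sprung pawl slider of the ratchet, m: 0 to 0.001 = dropped in behind a tooth or on the sector, about 0.004 = lifted by the tip of a tooth. It moves by itself and need not be touched
- platen: loose aluminium polishing platen, disc of 150 mm diameter, 20 mm high, lying on the bench; origin at the centre of its underside; bystander
- resin_specimen: loose pale translucent resin block, 50x74x20 mm, on the bench; origin at the centre of its underside; bystander
- ore_specimen: loose reddish-brown ore block with cut corners, 48x72x21 mm, on the bench; origin at the centre of its underside; bystander

How it is judged:
On the way, in this order (a step that is already met when the one before it is completed fails the run):
1. the isolator handle is at off (value of joint isolator above 1.4 rad), for 0.2 s.
2. the tensioner arm is past the last click, the pawl has dropped and the isolator is off (value of joint tensioner above 0.6 rad and value of joint pawl below 0.0025 m and value of joint isolator above 1.4 rad), for 0.2 s.
At the end, for the whole second after the job is handed in: Isolator at off (above 1.40 rad); the fingers still hold the tensioner arm (over 2 N on it) beyond 0.62 rad (last catch 0.50, back stop 0.75) with the pawl dropped (below 2.5 mm), as the program ends and for the second after; platen and specimens within 30 mm of where they lay (value of joint isolator above 1.4 rad and value of joint tensioner above 0.62 rad and value of joint pawl below 0.0025 m and contact force between the fingers and tensioner above 2 N and distance of each of platen, resin_specimen, ore_specimen from where it was at the start of the episode below 0.03 m); the arm keeps its last pose, push and grip.
It fails at once if the drive's tensioner was touched before the isolator was off (value of joint isolator below 1.2 rad and contact force between any of the fingers, the arm and tensioner above 1 N).
It fails at once if the platen or a specimen was shoved aside (distance of any of platen, resin_specimen, ore_specimen from where it was at the start of the episode above 0.03 m).
It also fails if it takes over 45 s, if anything falls off the work surface, if the arm or the gripper's body presses on something with over 40 N, if the wrist force passes 120 N, or if a joint passes its speed limit or range.

## Working session

There is one attempt and no reset: what is moved stays moved. The work goes in short steps, Python scripts to look and compute and a shell command to move; the robot and the scene stay as the last step left them, time stands still between calls to the robot, and variables do not carry over. Pictures are saved under pics/ and viewed, at most 10 in all, crops included, and the job is handed in when it is done.

```bash
mkdir -p pics; ls; cat > h.py <<'E'
import numpy as np, cv2
from bench import ctrl
from scipy.spatial.transform import Rotation as Ro
def dist(im): return np.array([im['k1'],0,0,0,0],float)
def K(im): return np.array([[im['fx'],0,im['cx']],[0,im['fy'],im['cy']],[0,0,1.]])
def proj(im,P):
    c=(np.asarray(im['R'])@np.atleast_2d(P).T).T+im['t']
    s=c[:,:2]/c[:,2:]; r2=(s**2).sum(1,keepdims=True)
    s=s*(1+im['k1']*r2); return s*[im['fx'],im['fy']]+[im['cx'],im['cy']]
def back(im,uv,z):
    s=cv2.undistortPoints(np.array(uv,float).reshape(-1,1,2),K(im),dist(im)).reshape(-1,2)
    d=np.c_[s,np.ones(len(s))]@np.asarray(im['R']); c=-np.asarray(im['R']).T@im['t']
    return c+d*((z-c[2])/d[:,2])[:,None]
E
python3 - <<'E'
from h import *
for n in("scene","top"):
    im=ctrl.get_image(n); cv2.imwrite(f"pics/{n}0.png",im['pixels']); print(n,im['fx'],im['k1'],-np.asarray(im['R']).T@im['t'])
    for l in("polisher","isolator","isolator_grip","tensioner","thumb_post","pawl","platen","resin_specimen","ore_specimen"):
        for r in ctrl.silhouettes(l,im)[:2]: 
            print(l,r['p'],r['at'],r['region'].sum(),back(im,[r['at']],.055 if l!='platen' else 0).round(3))
s=ctrl.get_state();print(s)
E
```

```text
pics
scene 528.1247675128054 -0.08902422759886887 [-0.03843875  0.78686967  0.78528578]
polisher 0.58 [219.7, 329.2] 14808 [[0.546 0.277 0.055]]
isolator 0.86 [282.4, 275.6] 367 [[0.554 0.069 0.055]]
isolator_grip 0.76 [284.3, 274.0] 345 [[0.555 0.062 0.055]]
tensioner 0.61 [228.8, 287.5] 957 [[0.621 0.172 0.055]]
thumb_post 0.96 [227.6, 286.1] 974 [[0.626 0.17  0.055]]
platen 0.61 [322.9, 240.5] 1560 [[ 0.608 -0.167  0.   ]]
resin_specimen 0.63 [373.9, 266.5] 493 [[ 0.408 -0.085  0.055]]
ore_specimen 0.62 [406.1, 250.1] 329 [[ 0.379 -0.188  0.055]]
top 574.7220808000535 -0.1354024182643537 [0.3840052  0.01166768 1.32185624]
polisher 0.94 [216.4, 222.7] 13899 [[0.562 0.231 0.055]]
isolator 0.69 [269.2, 239.0] 307 [[0.525 0.113 0.055]]
isolator_grip 0.76 [266.0, 241.5] 316 [[0.52  0.12  0.055]]
isolator_grip 0.68 [214.9, 221.9] 13743 [[0.564 0.234 0.055]]
tensioner 0.67 [242.7, 202.1] 1177 [[0.609 0.172 0.055]]
thumb_post 0.86 [243.2, 201.8] 1154 [[0.609 0.171 0.055]]
pawl 0.42 [278.9, 196.5] 58 [[0.621 0.091 0.055]]
platen 0.57 [387.6, 206.3] 3143 [[ 0.606 -0.159  0.   ]]
resin_specimen 0.63 [375.9, 278.5] 685 [[ 0.436 -0.123  0.055]]
ore_specimen 0.73 [429.9, 291.2] 463 [[ 0.406 -0.242  0.055]]
{'time': 1.0, 'joint_positions': array([ 1.14209343,  0.3209571 , -0.07012948,  1.45051446,  0.02261488,
        1.37076974, -0.05691348]), 'qd': array([-1.40327940e-03, -5.97868617e-04, -4.15910506e-04, -1.70496195e-03,
        8.48432093e-05, -5.61832758e-04, -2.07777878e-04]), 'joint_torque': array([ 1.15891129e-03, -4.91111577e+01, -4.03032554e-01, -3.12776721e+01,
       -6.40455214e-02,  3.33640957e-02,  6.21631642e-06]), 'position': array([ 0.27850537, -0.58731104,  0.40480737]), 'tool_rot': array([ 3.06475210e+00,  6.89908611e-01, -2.66088339e-05]), 'ft_force': array([-0.11181806,  0.23586968, -0.88423732]), 'torque': array([ 0.02136269,  0.01362173, -0.01662781]), 'grip_force': 0.0, 'grip_width': 1.0011026564116399}
```

```bash
python3 - <<'E'
import cv2
a=cv2.imread('pics/top0.png')[130:330,120:386]; cv2.imwrite('pics/t1.png',cv2.resize(a,None,fx=3,fy=3,interpolation=cv2.INTER_CUBIC))
a=cv2.imread('pics/scene0.png')[200:400,120:386]; cv2.imwrite('pics/s1.png',cv2.resize(a,None,fx=3,fy=3,interpolation=cv2.INTER_CUBIC))
E
```

```text
(no output)
```

View pics/t1.png

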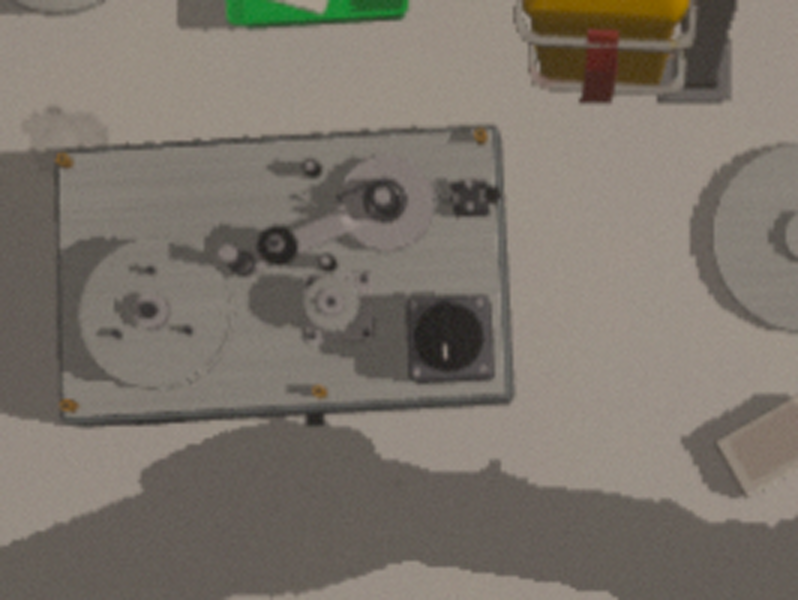

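View pics/s1.png

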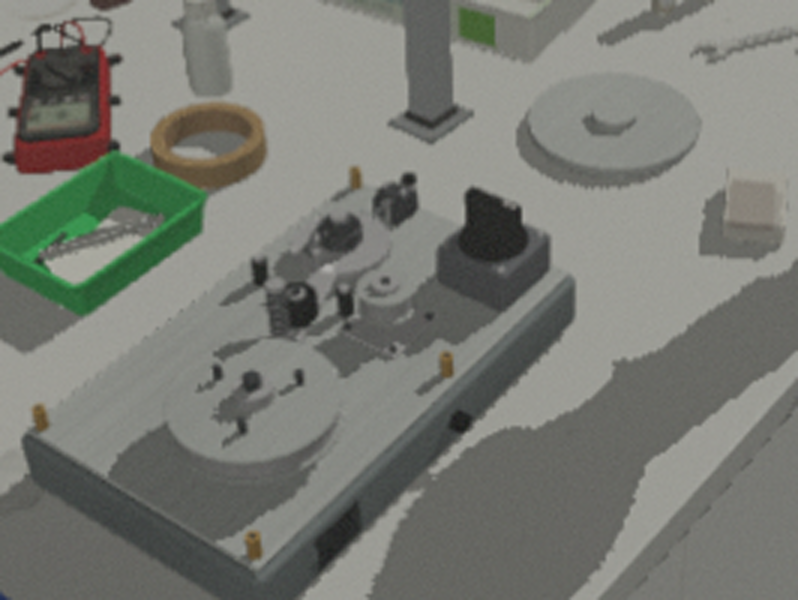

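```bash
cat > fit.py <<'E'
from h import *
import pickle
from scipy.optimize import least_squares
im=ctrl.get_image("top"); im2=ctrl.get_image("scene")
pickle.dump({k:(np.asarray(v) if k!='pixels' else v) for k,v in im.items()},open('top.pkl','wb'))
f=lambda p:np.array(p)/3+[120,130]
F=[((105,170,55),(57,150)),((105,-170,55),(497,127)),((-105,-170,55),(510,402)),((-105,170,55),(62,420)),((-30,85,109),(148,310)),((-30,-45,96),(331,300)),
((-30,-98,90),(410,296)),((-30,-158,90),(493,294)),((-90,-158,90),(495,380)),((-90,-98,90),(410,382))]
g=lambda p:np.array(p)/3+[120,200]
G=[((-105,170,55),(260,577)),((-105,-170,55),(573,282)),((105,170,55),(25,435)),((-30,85,109),(252,378)),((-30,-45,96),(384,283))]
M=np.array([a for a,b in F])/1e3; U=np.array([f(b) for a,b in F])
M2=np.array([a for a,b in G])/1e3; U2=np.array([g(b) for a,b in G])
def W(q,M):
    c,s=np.cos(q[2]),np.sin(q[2]); return M@np.array([[c,s,0],[-s,c,0],[0,0,1]])+[q[0],q[1],0]
res=lambda q:np.r_[proj(im,W(q,M))-U,proj(im2,W(q,M2))-U2].ravel()
r=least_squares(res,[.56,.23,0.]);q=r.x
print(q.round(4)); print(res(q).reshape(-1,2).round(1))
rt=least_squares(lambda q:(proj(im,W(q,M))-U).ravel(),q); print('top only',rt.x.round(4))
def post(th):
    # arm at th=0: unknown; return
    pass
piv=W(q,np.array([[45,-85,105]])/1e3)[0]; iso=W(q,np.array([[-60,-128,55+35+23]])/1e3)[0]
print('pivot',piv,'iso',iso)
po=ctrl.silhouettes("thumb_post",im)[0]
# top of post: crop (229,253) z=.055+.069 ; scene (275,288)
a=back(im,[f((229,253))],.124)[0]; b=back(im2,[g((275,287))],.124)[0]
print('post',a,b,np.linalg.norm((a-piv)[:2]),np.linalg.norm((b-piv)[:2]))
rr=back(im,[f((275,243))],.095)[0]; print('idler',rr,np.linalg.norm((rr-piv)[:2]))
np.save('q.npy',q)
for p in (a,b,rr):
    d=(p-piv)[:2]; d=np.array([[np.cos(q[2]),np.sin(q[2])],[-np.sin(q[2]),np.cos(q[2])]])@d; print('dir polisher angle from +y clockwise',np.degrees(np.arctan2(d[0],d[1])))
E
python3 fit.py
```

```text
[0.5665 0.2396 0.0469]
[[-2.  -0.7]
 [ 0.7 -1.6]
 [ 0.8 -0.2]
 [-2.2  1.8]
 [-0.3  0.1]
 [-0.   0.9]
 [-1.5  1.2]
 [-1.4  0.4]
 [-0.8 -0.6]
 [-0.3  0.2]
 [ 0.  -0.1]
 [ 3.1 -4.6]
 [-2.7 -2.4]
 [ 0.8 -1.3]
 [ 1.5 -1.5]]
top only [0.5671 0.238  0.043 ]
pivot [0.61547819 0.15678758 0.105     ] iso [0.51260759 0.10891649 0.113     ]
post [0.57092151 0.26175905 0.124     ] [0.56754034 0.26796328 0.124     ] 0.11403642516172903 0.12107052367415129
idler [0.58245886 0.23446419 0.095     ] 0.08440338565383954
dir polisher angle from +y clockwise -20.31474443768763
dir polisher angle from +y clockwise -20.640456677773575
dir polisher angle from +y clockwise -20.344959124016036
```

View pics/scene0.png

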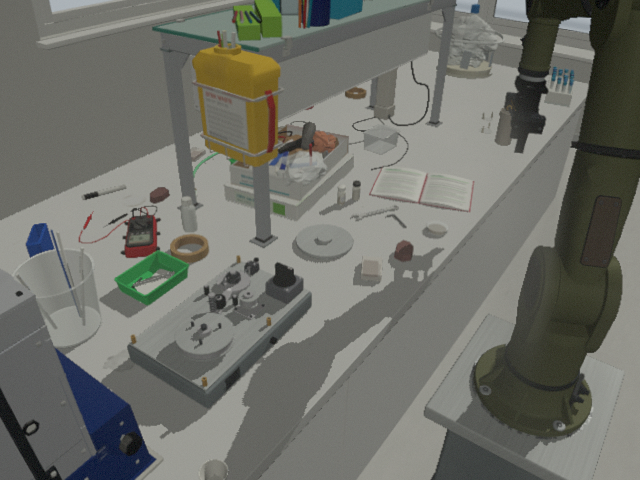

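View pics/top0.png

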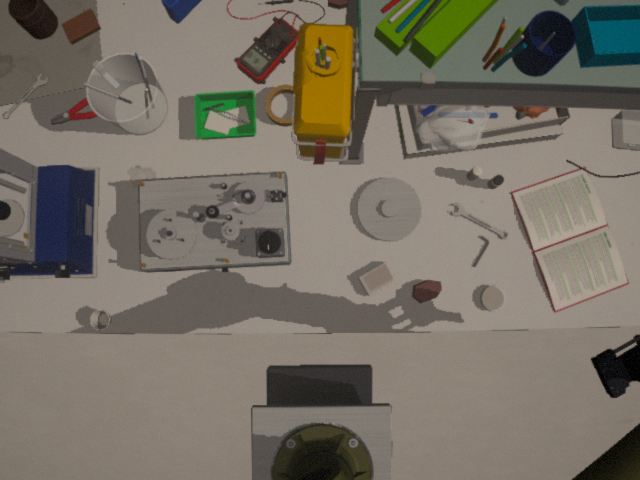

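```bash
python3 - <<'E'
from h import *
a=ctrl.get_image('top');b=ctrl.get_image('scene')
def tri(u,v):
    P=[];x=[]
    for im,p in((a,u),(b,v)):
        P.append(np.c_[np.asarray(im['R']),im['t']]); x.append(cv2.undistortPoints(np.array(p,float).reshape(1,1,2),K(im),dist(im)).reshape(2,1))
    X=cv2.triangulatePoints(P[0],P[1],x[0],x[1]).ravel();X=X[:3]/X[3]
    return X.round(3),(proj(a,X)-u).round(1),(proj(b,X)-v).round(1)
print('canister strap bottom',tri((320,163),(270,161)))
print('canister strap top',tri((322,141),(274,78)))
print('cap',tri((322,50),(222,42)))
print('shelf corner front',tri((362,87),(157,30)))
print('post base',back(a,[(350,160)],0),back(b,[(262,240)],0))
# gripper tool axes at start, desired
s=ctrl.get_state(); R=Ro.from_rotvec(s['tool_rot']).as_matrix(); print(R.round(3))
E
```

```text
canister strap bottom (array([0.639, 0.001, 0.285]), array([[0.2, 0.3]]), array([[-0.4, -0.1]]))
canister strap top (array([ 0.627, -0.002,  0.468]), array([[1. , 1.4]]), array([[-1.4, -0.3]]))
cap (array([0.756, 0.   , 0.518]), array([[-0.5, -0.6]]), array([[0.6, 0.1]]))
shelf corner front (array([0.769, 0.025, 0.546]), array([[-57.4, -54.3]]), array([[51.3, -0.9]]))
post base [[ 0.7174324  -0.07264918  0.        ]] [[ 0.73683833 -0.071166    0.        ]]
[[ 0.904  0.429 -0.   ]
 [ 0.429 -0.904 -0.   ]
 [-0.     0.    -1.   ]]
```

```bash
python3 -m jog '{"translation":[[0.2,-0.21,0],[0.45,-0.47,0],[0.7,-0.73,0],[0.85,-0.88,0],[0.85,-0.88,0]],"yaw":[0,0,0,0,0],"jaw":[0,0,0,0,0]}' 20
python3 -m jog '{"translation":[[0.2,-0.21,0],[0.45,-0.47,0],[0.7,-0.73,0],[0.85,-0.88,0],[0.85,-0.88,0]],"yaw":[0,0,0,0,0],"jaw":[0,0,0,0,0]}'
python3 -m jog '{"translation":[[0.2,-0.21,0],[0.45,-0.47,0],[0.7,-0.73,0],[0.85,-0.88,0],[0.85,-0.88,0],[0.85,-0.88,0]],"yaw":[0.03,0.07,0.1,0.127,0.127,0.127],"jaw":[0.5,0.5,0.5,0.5,0.5,0.5]}'
python3 - <<'E'
from h import *
s=ctrl.get_state(); R=Ro.from_rotvec(s['tool_rot']).as_matrix(); print(s['time'],s['position'],s['joint_positions'],s['grip_width'],R.round(3))
im=ctrl.get_image('top'); 
p=np.array([.513,.108,.126]);t=s['position']+.182*R[:,2]
for l in('isolator_grip','tensioner'):
    for r in ctrl.silhouettes(l,im)[:1]: print(l,r['p'],r['at'])
print(proj(im,p),proj(im,t)); im=ctrl.get_image('scene'); print(proj(im,p),proj(im,t))
for l in('isolator_grip',):
    for r in ctrl.silhouettes(l,im)[:1]: print(l,r['p'],r['at'])
cv2.imwrite('pics/s2.png',cv2.resize(im['pixels'][160:360,130:396],None,fx=3,fy=3))
print('delta tool',(R.T@(p-s['position'])/.2).round(3))
E
```

```text
time: 1.88
position: [0.3593, -0.3505, 0.4055]
tool_rot: [3.062, 0.704, 0.002]
ft_force: [-1.2, -0.2, 0.1]
grip_width: 1.0
grip_force: 0.0
time: 2.5
position: [0.4363, -0.1194, 0.4054]
tool_rot: [3.062, 0.703, 0.002]
ft_force: [-0.4, -0.6, -0.3]
grip_width: 0.996
grip_force: 0.0
time: 3.25
position: [0.5136, 0.1063, 0.4043]
tool_rot: [3.14, 0.067, -0.001]
ft_force: [0.3, -1.5, -0.1]
grip_width: 0.512
grip_force: 0.0
3.25 [0.51362295 0.10632282 0.40432371] [ 0.47651809  0.10569527 -0.77414994  1.73802687  0.076642    1.32954039
 -1.84157681] 0.512312153499805 [[ 0.999  0.042 -0.001]
 [ 0.042 -0.999 -0.001]
 [-0.001  0.001 -1.   ]]
tensioner 0.64 [197.8, 214.0]
[[268.73359975 240.99042213]] [[265.67152593 235.39826804]]
[[285.52258573 265.39011137]] [[285.23376007 225.76140948]]
isolator_grip 0.91 [287.5, 274.6]
delta tool [-0.002 -0.01   1.392]
```

View pics/s2.png

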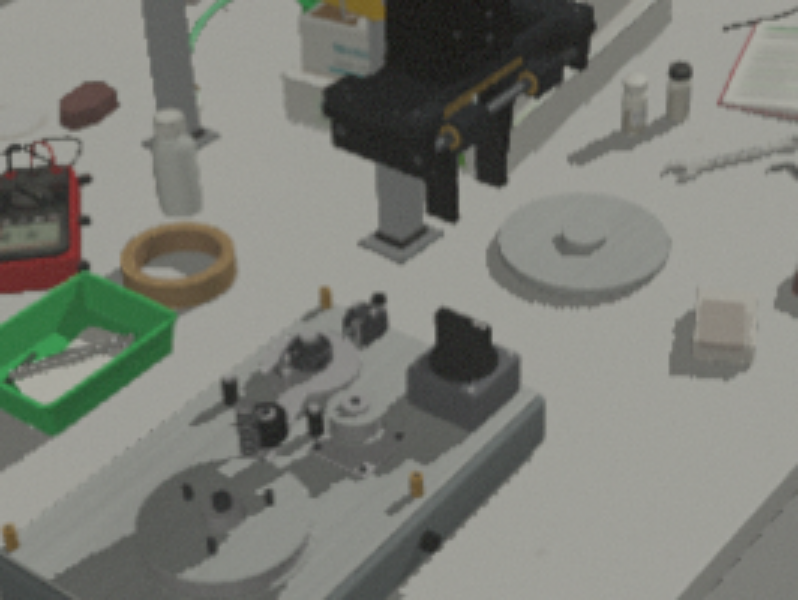

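```bash
python3 -m jog '{"translation":[[0,-0.01,0.2],[0,-0.01,0.4],[0,-0.01,0.55],[0,-0.01,0.6],[0,-0.01,0.6]],"yaw":[0,0,0,0,0],"jaw":[0.5,0.5,0.5,0.5,0.5]}'
python3 -m jog '{"translation":[[0,0,0],[0,0,0],[0,0,0],[0,0,0],[0,0,0],[0,0,0]],"yaw":[0,0,0,0,0,0],"jaw":[0.9,1,1,1,1,1]}' 25
```

```text
time: 4.12
position: [0.5131, 0.1099, 0.2849]
tool_rot: [3.141, 0.068, -0.0]
ft_force: [0.2, 0.7, 1.1]
grip_width: 0.499
grip_force: 0.0
time: 4.88
position: [0.5131, 0.1103, 0.285]
tool_rot: [3.141, 0.069, 0.001]
ft_force: [-0.2, -1.4, 2.5]
grip_width: 0.127
grip_force: 25.0
```

```bash
python3 -m jog '{"translation":[[0,0,0],[0,0,0],[0,0,0],[0,0,0],[0,0,0],[0,0,0],[0,0,0],[0,0,0]],"yaw":[-0.04,-0.09,-0.14,-0.19,-0.24,-0.29,-0.34,-0.39],"jaw":[1,1,1,1,1,1,1,1]}'
python3 -m jog '{"translation":[[0,0,0],[0,0,0],[0,0,0],[0,0,0],[0,0,0]],"yaw":[-0.04,-0.08,-0.11,-0.11,-0.11],"jaw":[1,1,1,1,1]}'
python3 - <<'E'
from h import *
s=ctrl.get_state();print(s['joint_positions'],s['torque'],s['ft_force'])
E
```

```text
time: 5.88
position: [0.5142, 0.1085, 0.285]
tool_rot: [2.524, 1.865, 0.002]
ft_force: [4.0, -3.5, -0.3]
grip_width: 0.124
grip_force: 25.0
time: 6.5
position: [0.5147, 0.1083, 0.285]
tool_rot: [2.171, 2.264, 0.003]
ft_force: [5.7, -3.4, -1.5]
grip_width: 0.128
grip_force: 25.0
[ 0.63115403  0.29061761 -1.00273139  1.87701808  0.27567008  1.11647173
 -0.43252945] [-0.73841875 -1.26682823  0.07102007] [ 5.6649612  -3.3501712  -1.53434764]
```

```bash
python3 -m jog '{"translation":[[0,0,0],[0,0,0],[0,0,0],[0,0,-0.1],[0,0,-0.3],[0,0,-0.5],[0,0,-0.5]],"yaw":[0,0,0,0,0,0,0],"jaw":[0.5,0.5,0.5,0.5,0.5,0.5,0.5]}'
python3 - <<'E'
from h import *
q=[.567,.2388,.0445]
s=ctrl.get_state(); R=Ro.from_rotvec(s['tool_rot']).as_matrix(); print(s['time'],s['position'],R.round(3))
im=ctrl.get_image('scene');cv2.imwrite('pics/s3.png',cv2.resize(im['pixels'][180:380,130:396],None,fx=3,fy=3,interpolation=cv2.INTER_CUBIC))
c,sn=np.cos(q[2]),np.sin(q[2])
piv=np.array([q[0]+c*.045+sn*.085,q[1]+sn*.045-c*.085]);print('piv',piv)
for a in(-20.3,-12.3,-4,4,12,18,22.7,25):
    th=q[2]-np.radians(a); d=np.array([-np.sin(th),np.cos(th)]); p=piv+.115*d
    t=np.r_[p,.124]; print(a,p.round(4),proj(im,t).round(1),(R.T@(t-s['position'])/.2).round(3), 'tool y world ang',np.degrees(th).round(1))
E
```

```text
time: 7.38
position: [0.5139, 0.1115, 0.3892]
tool_rot: [2.168, 2.266, 0.008]
ft_force: [0.5, -0.4, -0.1]
grip_width: 0.5
grip_force: 0.0
7.375 [0.5139195  0.11152344 0.38915954] [[-0.044  0.999  0.007]
 [ 0.999  0.044 -0.   ]
 [-0.     0.007 -1.   ]]
piv [0.6157367  0.15588599]
-20.3 [0.5711 0.2619] [[212.6 293.3]] [0.739 0.309 1.328] tool y world ang 22.8
-12.3 [0.5863 0.267 ] [[205.1 291.6]] [0.761 0.386 1.328] tool y world ang 14.8
-4 [0.6026 0.2701] [[198.1 289.2]] [0.773 0.469 1.329] tool y world ang 6.5
4 [0.6186 0.2708] [[192.1 286.2]] [0.773 0.549 1.33 ] tool y world ang -1.5
12 [0.6346 0.2693] [[187.1 282.7]] [0.762 0.628 1.33 ] tool y world ang -9.5
18 [0.6464 0.2667] [[184.  279.8]] [0.746 0.686 1.331] tool y world ang -15.5
22.7 [0.6554 0.2638] [[182.  277.4]] [0.73  0.731 1.331] tool y world ang -20.2
25 [0.6597 0.2622] [[181.2 276.2]] [0.721 0.752 1.331] tool y world ang -22.5
```

View pics/s3.png

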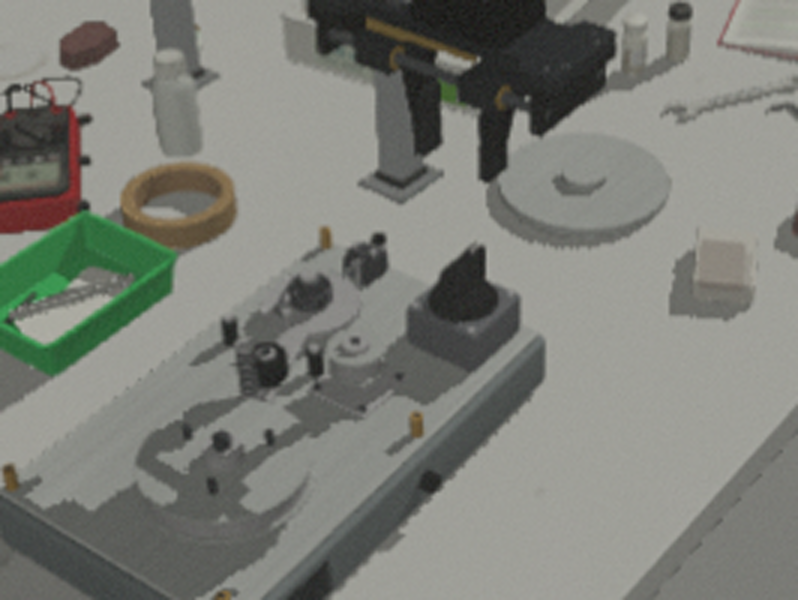

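```bash
python3 -m jog '{"translation":[[0.25,0.1,0],[0.5,0.2,0],[0.7,0.29,0],[0.739,0.309,0],[0.739,0.309,0],[0.739,0.309,0]],"yaw":[-0.05,-0.09,-0.113,-0.113,-0.113,-0.113],"jaw":[0.5,0.5,0.5,0.5,0.5,0.5]}'
python3 - <<'E'
from h import *
s=ctrl.get_state(); R=Ro.from_rotvec(s['tool_rot']).as_matrix(); print(s['time'],s['position'],s['joint_positions'],R.round(3))
im=ctrl.get_image('scene')
print((R.T@(np.array([.5711,.2619,.102+.182])-s['position'])/.2).round(3))
cv2.imwrite('pics/s4.png',cv2.resize(im['pixels'][180:380,130:396],None,fx=3,fy=3,interpolation=cv2.INTER_CUBIC))
E
```

```text
time: 8.18
position: [0.5683, 0.259, 0.3845]
tool_rot: [1.74, 2.615, -0.003]
ft_force: [0.1, -0.8, -0.5]
grip_width: 0.498
grip_force: 0.0
8.175 [0.56833345 0.25904889 0.38448934] [ 0.32563158  0.47641306 -1.06595544  1.51884682  0.42115101  1.39598787
 -0.37052788] [[-0.386  0.922 -0.   ]
 [ 0.922  0.386 -0.002]
 [-0.002 -0.001 -1.   ]]
[0.009 0.019 0.502]
```

View pics/s4.png

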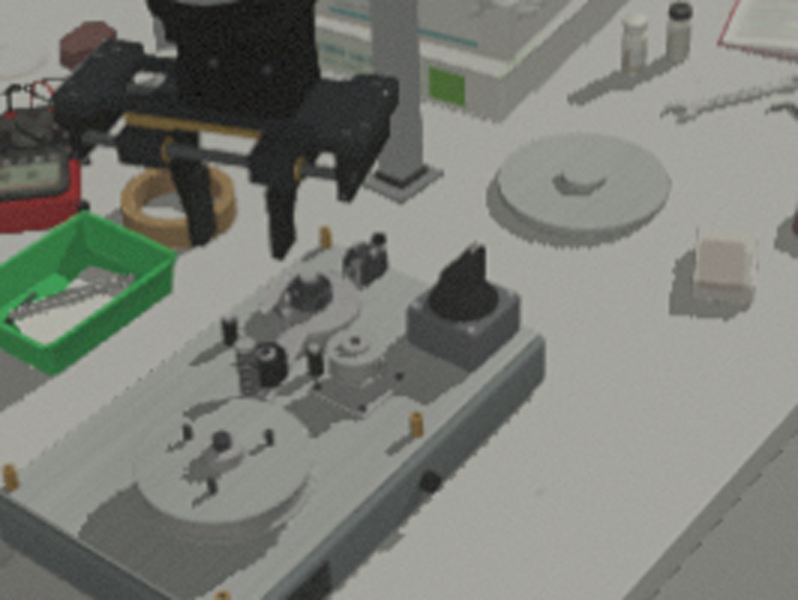

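```bash
python3 -m jog '{"translation":[[0.01,0.015,0.1],[0.01,0.015,0.3],[0.01,0.015,0.45],[0.01,0.015,0.5],[0.01,0.015,0.5]],"yaw":[0,0,0,0,0],"jaw":[0.5,0.5,0.5,0.5,0.5]}'
python3 -m jog '{"translation":[[0,0,0],[0,0,0],[0,0,0],[0,0,0],[0,0,0]],"yaw":[0,0,0,0,0],"jaw":[0.9,1,1,1,1]}' 15
```

```text
time: 8.85
position: [0.5701, 0.2633, 0.2841]
tool_rot: [-1.737, -2.617, 0.002]
ft_force: [-0.4, -0.6, 1.0]
grip_width: 0.501
grip_force: 0.0
time: 9.48
position: [0.5708, 0.2639, 0.2853]
tool_rot: [1.737, 2.616, 0.004]
ft_force: [2.9, 1.4, 0.1]
grip_width: 0.141
grip_force: 15.0
```

```bash
python3 -m jog '{"translation":[[-0.002,0.046,0],[-0.007,0.092,0],[-0.016,0.137,0],[-0.029,0.181,0],[-0.045,0.224,0],[-0.065,0.265,0],[-0.088,0.305,0],[-0.088,0.305,0]],"yaw":[0.026,0.051,0.076,0.102,0.127,0.153,0.178,0.178],"jaw":[1,1,1,1,1,1,1,1]}'
cat > st.py <<'E'
from h import *
s=ctrl.get_state(); R=Ro.from_rotvec(s['tool_rot']).as_matrix(); g=s['position']+.18*R[:,2]
d=g[:2]-[.6157,.1559]; a=np.degrees(np.arctan2(d[1],d[0]))
print('r',np.hypot(*d),'phi from start',(112.8-a)/57.3,'tool force',R.T@s['ft_force'],'tooly ang',np.degrees(np.arctan2(R[1,1],R[0,1])),s['grip_width']*87,s['grip_force'],s['time'])
E
python3 st.py
```

```text
time: 10.48
position: [0.631, 0.2732, 0.2851]
tool_rot: [-2.387, -2.035, 0.006]
ft_force: [-7.1, 0.9, 5.5]
grip_width: 0.143
grip_force: 15.0
r 0.11839256079007139 phi from start 0.5184115279772975 tool force [-0.18227727 -7.19051452 -5.43003044] tooly ang -9.087822542474308 12.454720552085806 15.00924825668335 10.475
```

```bash
python3 -m jog '{"translation":[[-0.001,0.023,0],[-0.002,0.046,0],[-0.002,0.046,0],[-0.002,0.046,0]],"yaw":[0.013,0.026,0.026,0.026],"jaw":[1,1,1,1]}'; python3 st.py
python3 -m jog '{"translation":[[-0.001,0.023,0],[-0.002,0.046,0],[-0.002,0.046,0],[-0.002,0.046,0]],"yaw":[0.013,0.026,0.026,0.026],"jaw":[1,1,1,1]}'; python3 st.py
```

```text
time: 10.98
position: [0.6394, 0.2719, 0.2851]
tool_rot: [-2.466, -1.938, 0.006]
ft_force: [-7.3, 2.4, 5.4]
grip_width: 0.148
grip_force: 15.0
r 0.11851150855163572 phi from start 0.5889198568908323 tool force [ 0.6199411  -7.74141262 -5.30346592] tooly ang -13.66405047732992 12.851834581973502 15.009091794490814 10.975
time: 11.48
position: [0.6447, 0.2711, 0.2848]
tool_rot: [-2.536, -1.836, 0.019]
ft_force: [-17.9, 1.5, 9.9]
grip_width: 0.146
grip_force: 15.0
r 0.11827648550319059 phi from start 0.6211190219628664 tool force [ -4.23563506 -17.59980593  -9.65743099] tooly ang -18.192658267313767 12.672620336637571 15.009054467082024 11.475
```

```bash
python3 -m jog '{"translation":[[0,0.01,0],[0,0.02,0],[0,0.02,0],[0,0.02,0]],"yaw":[0,0,0,0],"jaw":[1,1,1,1]}'; python3 st.py
python3 - <<'E'
from h import *
im=ctrl.get_image('scene');cv2.imwrite('pics/s5.png',cv2.resize(im['pixels'][200:350,130:330],None,fx=4,fy=4,interpolation=cv2.INTER_CUBIC))
E
```

```text
time: 11.98
position: [0.6462, 0.2711, 0.2846]
tool_rot: [-2.532, -1.837, 0.027]
ft_force: [-25.5, 2.0, 13.7]
grip_width: 0.143
grip_force: 15.0
r 0.11835291790636307 phi from start 0.6237320942580568 tool force [ -6.12286292 -25.1261389  -13.08578046] tooly ang -18.07472114946857 12.451078440816044 15.01840241253376 11.975
```

View pics/s5.png

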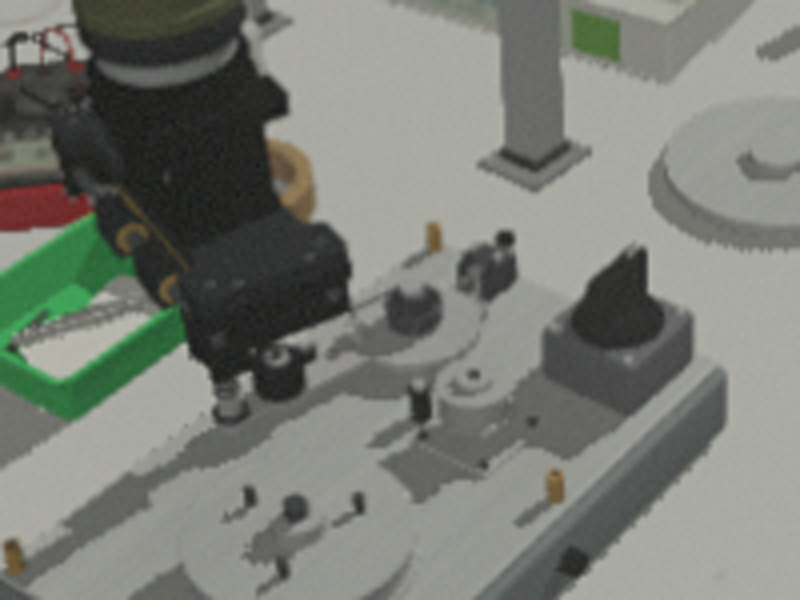

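```bash
python3 st.py; python3 -c "
from bench import ctrl
print(ctrl.close_job())"
```

```text
r 0.11833308285945592 phi from start 0.623851266557495 tool force [ -6.29538308 -24.27055624 -13.67596427] tooly ang -18.07871376429541 12.3857669938941 15.018380507826805 12.025
the job is handed in; nothing more can be done
None
```

I turned the isolator to off, pushed the tensioner arm to its back stop, and handed the job in at about 12 s with the gripper still holding the post there. The stop was judged from a sharp force rise (to about 25 N) with almost no further movement. I did not read the tensioner or pawl joints directly, and the hand-in returned no verdict.

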